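Roll down the heat spreader and put the roller away

TASK

Pick up the hand roller and roll the row of heat-spreader plates in the opened network box down flat onto the board, in one firm pass from one end of the row to the other without lifting off halfway, never crushing the board and never touching it with the gripper. Then put the roller back in its sprung holder: push its tail end back against the spring plate with the head still raised, tip the head down into its bay, and let go. Leave the other things on the bench where they are.

Things in the scene. Friction and masses are not known exactly. Their poses are not given: they have to be found in the camera images.
- roller: Loose hand roller, about 0.29 kg, 138 mm long, 58 wide, 80 high. Head: free-turning black rubber drum (32 mm diameter, 44 long, axis along y) between aluminium cheeks (outer faces y = +-29 mm), wooden grip block on top; thin steel tail towards -x ending in a ball, a foot under it. Origin under the axle at the level it rests on (drum and foot touching); x tail to head, z up (vertical at rest).
- roller_grip (a point): Where to grip: centre of the wooden block, 45 mm from the axle, 44 long x 18 wide (along roller y: pinch there) x 41 mm high, from 22 mm below to 19 above this point; under it a 58 mm wide aluminium bridge. With the roller at rest the head leans back to the tail by 0.14 rad (block's upright axis = (-0.14, 0, 0.99) in the roller's frame); pitched head-down 0.14 rad the block is plumb.
- roller_axle (a point): Centre of the drum's axle, 16 mm above the drum's underside and the roller's origin. The foot's round end (radius 5 mm) is centred at (-94, 0, 5) mm in the roller's frame: at the resting pitch it is level with the drum's underside and would drag on the plates, so for rolling pitch the roller head-down by 0.14 rad (block plumb), which lifts the foot 13 mm clear.
- roller_nose (a point): Centre of the ball (radius 8 mm) at the tail's end, at (-109, 0, 13) mm in the roller's frame.
- case: Opened black network box, fixed: 210 x 130 mm, walls 20 mm high (x -95 to 115, y +-65 mm; origin on its underside below the middle of the row of plates; z up). In it a green board with the heat spreader along x. Capacitors 14 mm in diameter, 36 mm high, stand at y = +-49 mm beside the row. The board's springy mounts give 1 mm per 4 N, at most 5 mm; it cracks above 40 N.
- sheet_mid (a point): Centre of the heat spreader, 26 mm up: a flat sheet of six aluminium plates in a row along the case's x, each 20 (x) x 50 (y) x 2 mm, 1 mm gaps, on tacky grey pads. Each sinks 3 mm straight down under more than 6 N and stays. A plate fully down has its top at 23 mm, less the give of the mounts: the drum's underside held at 20 mm presses with 12 N and flattens all plates.
- socket_block (a point): Centre of the top of the steel socket block across the case's +x end: x 86 to 110 mm, 100 mm wide, 54 mm high. The roller's tail cannot lie over it, so while rolling the tail must point to the case's -x, over the open end.
- holder: Fixed sprung holder for the roller: dark steel base 205 x 80 x 6 mm (x -160 to 45 mm). Origin on its underside below the stored axle; x from tail to head, z up. Stored, the roller lies on the base on drum and foot, z vertical, x along holder x, axle at (0, 0, 22) mm within about 1 mm, cheeks against the front wall, nose holding the spring plate back about 8 mm.
- bay (a point): Floor of the head's bay, (0, 0, 6) mm in the holder's frame. The front wall's inner face is at x = 21.5 mm, the side guides' inner faces at y = +-33 mm (x -20 to 21 mm), all 16 mm high above this floor. The foremost part of the resting roller is the lower front edge of its cheeks, at (21, 0, 11) mm in the roller's frame.
- plunger (a joint): How far the holder's sprung aluminium plate is pushed back to the holder's -x (m): 0 free, 0.022 at its stop; 2 N to start, 0.4 N more per mm. Its face looks to +x and is centred at (-108, 0, 22) mm in the holder's frame when free; 40 mm wide, from 8 to 36 mm above the bench. The fixed block behind it is 40 mm high.
- plate1 (a joint): How far plate 1 of the row (centre at x = -52.5 mm in the case's frame) is pressed down (m): 0 proud, 0.003 fully down.
- plate2 (a joint): How far plate 2 of the row (centre at x = -31.5 mm in the case's frame) is pressed down (m): 0 proud, 0.003 fully down.
- plate3 (a joint): How far plate 3 of the row (centre at x = -10.5 mm in the case's frame) is pressed down (m): 0 proud, 0.003 fully down.
- plate4 (a joint): How far plate 4 of the row (centre at x = 10.5 mm in the case's frame) is pressed down (m): 0 proud, 0.003 fully down.
- plate5 (a joint): How far plate 5 of the row (centre at x = 31.5 mm in the case's frame) is pressed down (m): 0 proud, 0.003 fully down.
- plate6 (a joint): How far plate 6 of the row (centre at x = 52.5 mm in the case's frame) is pressed down (m): 0 proud, 0.003 fully down.
- phone: Bystander: black phone lying flat, 140 x 68 x 9 mm; origin under its centre.
- mug: Bystander: white mug, 76 mm diameter, 90 mm high, handle to its +y; origin under its centre.
- screwdriver: Bystander: screwdriver lying flat, 170 mm long; origin under its middle.
- dongle: Bystander: black USB stick, about 58 x 18 x 10 mm; origin under its body.
- clipbox: Bystander: small grey box, 50 x 18 x 22 mm; origin under its centre.
- bottle: Bystander: white bottle, 56 mm diameter, 130 mm high; origin under its centre.
- pencup: Bystander: dark steel cup, 72 mm diameter, 95 mm high; origin under its centre.
Not all that is in view belongs to the job. What is shaped like the roller but orange is not meant.

How it is judged:
On the way, in this order (a step that is already met when the one before it is completed fails the run):
1. all six plates are rolled down, the roller still pressing on them (value of joint each of plate1, plate2, plate3, plate4, plate5, plate6 above 0.0023 m and contact force between roller and case above 2 N), for 0.1 s.
2. the roller's tail holds the spring plate back with the head still raised over its bay (value of joint plunger above 0.005 m and z of roller_axle in the frame of holder between 0.03 and 0.08 m and contact force between roller and holder above 1 N), for 0.05 s.
At the end, for the whole second after the job is handed in: All six plates are down at least 2.3 of 3 mm; the roller rests still in its holder: axle within 6 mm lengthwise, 8 mm sideways, 4 mm in height of its stored place, in line within 0.15 rad, upright within 0.1 rad, spring plate held back at least 4 mm (value of joint each of plate1, plate2, plate3, plate4, plate5, plate6 above 0.0023 m and x of roller_axle in the frame of holder between -0.006 and 0.006 m and y of roller_axle in the frame of holder between -0.008 and 0.008 m and z of roller_axle in the frame of holder between 0.018 and 0.026 m and angle between the x axis of roller and the x axis of holder, either way round below 0.15 rad and angle between roller's own z axis and vertical below 0.1 rad and value of joint plunger above 0.004 m and linear speed of roller below 0.02 m/s); the robot touches nothing.
It fails at once if the board is crushed: more than 40 N from the roller (contact force between roller and case above 40 N).
It fails at once if the gripper touches the board or its box (contact force between the fingers and case above 2 N).
It fails at once if the roller is lifted off halfway: one end plate is down, the other is not, and the drum is more than 8 mm clear of the sheet (z of roller_axle in the frame of case above 0.05 m and ((value of joint plate1 above 0.0023 m and value of joint plate6 below 0.0015 m) or (value of joint plate6 above 0.0023 m and value of joint plate1 below 0.0015 m))).
It fails at once if a bystander is moved by more than 30 mm (distance of any of phone, mug, screwdriver, dongle, clipbox, bottle, pencup from where it was at the start of the episode above 0.03 m).
It also fails if it takes over 58 s, if anything falls off the work surface, if the arm or the gripper's body presses on something with over 40 N, if the wrist force passes 120 N, or if a joint passes its speed limit or range.

ROBOT

A 6-joint arm with a two-finger parallel gripper is mounted at the origin on the work surface. World frame = base frame: x ahead of the robot, y to its left, z up, the work surface at z = 0. Lengths are in m, angles in rad, forces in N, time in s.
With the tool pointing down it reaches from about 0.35 to 0.85 m from the base axis. Payload 8.1 kg.
Tool frame: the origin (TCP) lies at the very end of the fingers, on their centre line; the grasp point (between the pads) lies 19 mm behind it; z points along the fingers, y is the line along which they close (so a half turn about z gives the same grasp; the last joint's range is limited). The gripper opens to 93 mm and grips with 3 to 60 N. Pads are 15 mm wide; open, the fingers measure 128 mm over their backs; the gripper's body (75 mm by 188 mm) begins 65 mm behind the grasp point.
Start: joints at [-1.349, 0.13, 1.488, -0, 1.523, -0.085], TCP at [0.181, -0.572, 0.219] pointing down, gripper open.
Joint ranges: [-2.96, 2.96], [-0.89, 2.26], [0.02, 2.5], [-1.34, 4.48], [0, 2.73], [-2.66, 2.66]. Speed limits (rad/s): [2.39, 2.39, 2.79, 3.14, 3.14, 3.14].

INTERFACE

Orientations are given as a rotation vector (axis times angle).
In Python, from plant import read_state, eyes, workorder gives the robot as it stands. The module is installed in compiled form; this text tells all that it offers.
- The arm moves only by the tool play_rows, never from a script. Its argument "targets" is one flat list of numbers, 4 for each row, row after row: the shift along the tool's x, y, z in cm, then the turn about the tool's z in degrees. In form: [dx, dy, dz, roll, dx, dy, dz, roll, ...]. A call has 1 to 8 rows; each row is the pose to reach, as a shift and turn from the pose commanded when the call began, along the tool's axes at that moment; what a row does not reach only later rows make up. A row lasts 1/12 s, in which the tool goes at most 41.7 mm and 7.16 degrees, less where a joint would pass 70% of its speed; a pose out of reach is approached as far as the arm can. A call with a gripper value outside its range is refused whole. "grip" is the finger opening in cm, from 0 to 9.3, set as the call begins (left out, the last holds). The fingers move at their own pace and stop on an object; "grip_force" is the grip in N (left out, the last holds). Time passes only in rows, so rows that repeat a pose let the fingers close. It gives the time, the measured TCP pose, the force, the opening and the grip force at its end, in the units of the state.
- read_state(): the state, without advancing time (a new reading comes with each control period).
- eyes.read_camera(name): name is "scene" or "top" or "wrist"; returns a dict with "image" (420x560x3 uint8, red, green, blue), "vfov" (degrees; the focal length in pixels is half the picture's height over the tangent of half this angle, whatever the lens; pixels are square), "cx", "cy" (the principal point, pixels), "cam_to_world" (4x4, takes a point from camera to world coordinates); the wrist camera has in their place "T_tool_cam" (4x4, takes a point from camera to tool coordinates, whose origin is the TCP and whose axes are the flange's). Camera axes: x right, y up, looking along -z (the intrinsics and any distortion apply to the point x, -y, -z); pixel columns grow to the right and rows downward; lengths in m; the calibration is good to about 2 mm. A picture is of the moment at which its call begins: read the wrist's pose just before it. There is no depth.
- workorder.close_job(): hands the job in; it is judged then, once.
The state is a dict: "t": time; "q": joint angles; "dq": joint speeds; "joint_torque": joint torques, N m; "tool_pos": TCP position; "orientation": TCP orientation; "force": force on the tool from outside, world axes, zero at the start; "wrist_torque": the same for the moment, N m; "opening": finger opening in m; "gripper_force": force on a finger pad.
Only numpy, scipy, OpenCV 4.12 (cv2) and the standard library are available. Lean on these libraries where they do the work, as an engineer would, in place of code of your own. Each camera call takes 0.05 s, during which the arm holds its last target. There are 200 camera calls.

## Working session

There is one attempt and no reset: what is moved stays moved. The work goes in short steps, Python scripts to look and compute and a tool call to move; the robot and the scene stay as the last step left them, time stands still between calls to the robot, and variables do not carry over. Pictures are saved under pics/ and viewed, at most 10 in all, crops included, and the job is handed in when it is done.

Besides the shell and the picture viewer there is one more tool, called by a JSON object that holds its "api" and its "payload", one argument or row to a line. play_rows: Moves the arm, as the interface text tells. Its arguments: {"type":"object","properties":{"targets":{"type":"array"},"grip":{"type":"number"},"grip_force":{"type":"number"}},"required":["targets"]}

```bash
mkdir -p pics
cat > h.py <<'E'
import numpy as np, cv2, json
from plant import read_state, eyes, workorder
from scipy.spatial.transform import Rotation as R
def shot(n,fn):
    s=read_state(); c=eyes.read_camera(n); cv2.imwrite(f'pics/{fn}.png',c['image'][:,:,::-1])
    T=np.array(c['cam_to_world']) if 'cam_to_world' in c else None
    if T is None:
        W=np.eye(4); W[:3,:3]=R.from_rotvec(s['orientation']).as_matrix(); W[:3,3]=s['tool_pos']; T=W@np.array(c['T_tool_cam'])
    d=dict(T=T.tolist(),vfov=float(c['vfov']),cx=float(c['cx']),cy=float(c['cy']),extra={k:np.array(v).tolist() for k,v in c.items() if k not in('image','vfov','cx','cy','cam_to_world','T_tool_cam')})
    json.dump(d,open(f'pics/{fn}.json','w')); return d
def ray(fn,u,v):
    d=json.load(open(f'pics/{fn}.json')); f=210/np.tan(np.radians(d['vfov']/2)); T=np.array(d['T'])
    dist=next((np.array(x) for k,x in d['extra'].items() if 'dist' in k.lower()),np.zeros(5))
    p=cv2.undistortPoints(np.array([[[u,v]]],float),np.array([[f,0,d['cx']],[0,f,d['cy']],[0,0,1]]),dist)[0,0]
    r=T[:3,:3]@np.array([p[0],-p[1],-1]); return T[:3,3],r
def onz(fn,u,v,z):
    o,r=ray(fn,u,v); return o+r*(z-o[2])/r[2]
def proj(fn,P):
    d=json.load(open(f'pics/{fn}.json')); f=210/np.tan(np.radians(d['vfov']/2)); T=np.linalg.inv(np.array(d['T']))
    p=T[:3,:3]@np.array(P)+T[:3,3]; return d['cx']+f*p[0]/-p[2], d['cy']-f*p[1]/-p[2]
E
python3 - <<'E'
from h import *
np.set_printoptions(precision=4,suppress=True)
for n in('top','scene'):
    d=shot(n,n+'1'); print(n,d['vfov'],d['cx'],d['cy'],d['extra'],np.array(d['T']))
s=read_state();print(s)
E
```

```text
top 43.056938161563856 279.1279979878643 203.53792768898109 {} [[-0.0225  0.9923 -0.1219  0.293 ]
 [-0.9997 -0.0223  0.0036 -0.0037]
 [ 0.0009  0.122   0.9925  1.7974]
 [ 0.      0.      0.      1.    ]]
scene 57.98889950509062 281.14016563650046 205.83585876446023 {} [[-0.5349 -0.6494  0.5405  1.1444]
 [ 0.8449 -0.4132  0.3397  0.4195]
 [ 0.0027  0.6384  0.7697  0.9996]
 [ 0.      0.      0.      1.    ]]
{'t': 0.1, 'q': array([-1.3494,  0.1311,  1.4891,  0.    ,  1.523 , -0.0854]), 'dq': array([-0.0005, -0.0019, -0.0009, -0.0001, -0.0002, -0.0013]), 'joint_torque': array([  0.0014, -56.1346, -49.3093,   0.0771,   0.0292,  -0.0001]), 'tool_pos': array([ 0.1811, -0.5715,  0.2177]), 'orientation': array([-3.1031, -0.4797,  0.0001]), 'force': array([ 0.4836,  0.3795, -0.4185]), 'wrist_torque': array([0.0467, 0.0083, 0.0204]), 'gripper_force': 0.0, 'opening': 0.09318960457744145}
```

View pics/top1.png

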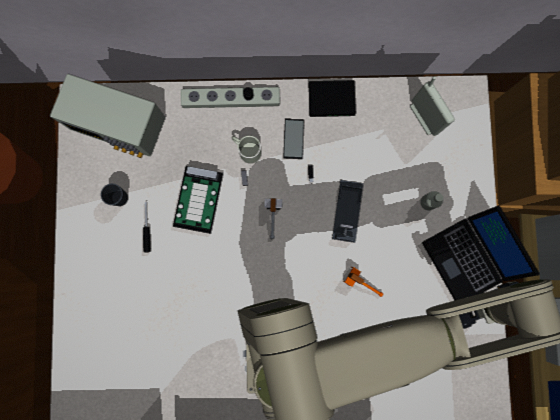

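View pics/scene1.png

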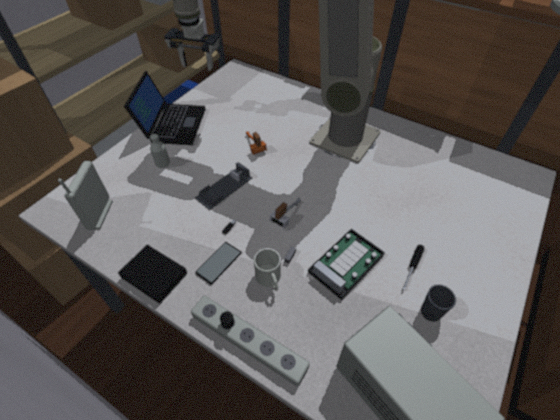

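The top view has the case at (198,198) with its socket block at the upper end, i.e. towards world +x. The roller is at (272,207) with its head up and tail down, and the holder is at (348,210). An orange decoy lies at (362,280). Next I'll enlarge this area.

Run:
```python
from h import *
np.set_printoptions(precision=4,suppress=True)
a=cv2.imread('pics/top1.png')[155:255,165:365]; 
cv2.imwrite('pics/crop1.png',cv2.resize(a,None,fx=4,fy=4,interpolation=cv2.INTER_CUBIC))
im=cv2.imread('pics/top1.png').astype(int)
hsv=cv2.cvtColor(im.astype(np.uint8),cv2.COLOR_BGR2HSV)
m=cv2.inRange(hsv,(45,80,30),(90,255,200)); k=cv2.findContours(m,0,2)[0]; k=[c for c in k if cv2.contourArea(c)>5]
for c in k: print('green',cv2.minAreaRect(c))
for u,v in[(272,207),(270,238),(348,210),(198,198)]: print(onz('top1',u,v,0.03))
```

```text
green ((196.8460693359375, 202.2477264404297), (35.634952545166016, 48.195045471191406), 11.633633613586426)
[0.4989 0.0139 0.03  ]
[0.3956 0.0227 0.03  ]
[ 0.4832 -0.2397  0.03  ]
[0.5348 0.261  0.03  ]
```

View pics/crop1.png

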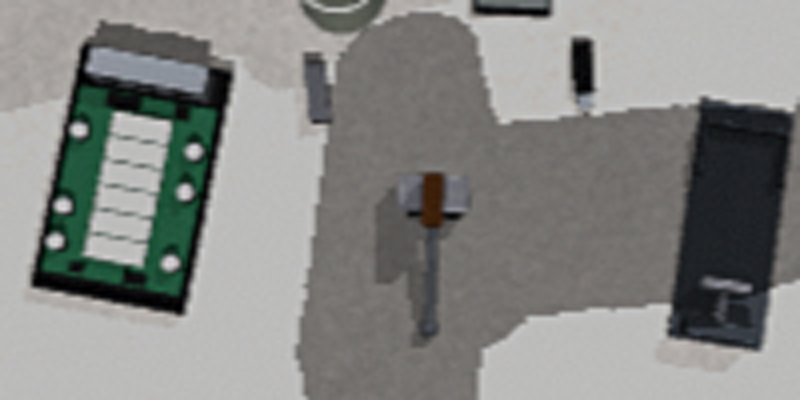

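The crop shows the holder with its plunger at the lower end (crop 725,285), which is towards world -x, and its bay at the upper end. The roller's block is at crop (433,200) and its ball at (428,330). Plate 6 is next to the grey socket block at the top of the case. Next I'll move over the holder for a close look.

{"api": "play_rows", "payload": {
  "targets": [2,-1,-6,0,38,-22,-13,21,38,-22,-13,21,38,-22,-13,21,38,-22,-13,21,38,-22,-13,21,38,-22,-13,21,38,-22,-13,21]
}}

```text
t: 0.77
tool_pos: [0.3826, -0.3505, 0.3184]
orientation: [-3.14, 0.094, 0.0]
force: [0.6, -0.4, -0.5]
opening: 0.0928
gripper_force: 0.0
```

{"api": "play_rows", "payload": {
  "targets": [0,0,0,0,0,0,0,0,0,0,0,0]
}}

```text
t: 1.02
tool_pos: [0.3816, -0.3524, 0.3178]
orientation: [-3.14, 0.092, 0.001]
force: [-0.1, -0.3, -0.3]
opening: 0.0929
gripper_force: 0.0
```

Run:
```python
from h import *
np.set_printoptions(precision=4,suppress=True)
d=shot('wrist','w1'); print(d['vfov'],d['cx'],d['cy'],d['extra'],np.array(d['T'])); s=read_state(); print(s['t'],s['tool_pos'],s['orientation'])
```

```text
63.58835557435497 275.46257106691826 212.0117283923454 {} [[-0.0585  0.9637  0.2607  0.4542]
 [-0.9983 -0.0564 -0.0156 -0.3568]
 [-0.0003 -0.2611  0.9653  0.4837]
 [ 0.      0.      0.      1.    ]]
1.0667 [ 0.3811 -0.3529  0.3176] [-3.1397  0.0947  0.0018]
```

View pics/w1.png

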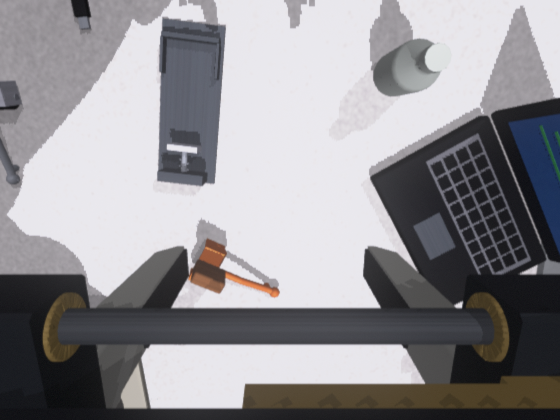

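Wrist view: the bay's U-shaped walls are at (190,20–75), the plunger plate at (182,148), and the low block behind it at (182,178). Next I'll centre the arm so the camera sees the holder, roller and case together.

{"api": "play_rows", "payload": {
  "targets": [2,-36,0,0,2,-36,0,0,2,-36,0,0,2,-36,0,0,2,-36,0,0,2,-36,0,0,2,-36,0,0,2,-36,0,0]
}}

```text
t: 1.73
tool_pos: [0.4197, -0.021, 0.3178]
orientation: [3.14, -0.099, -0.001]
force: [1.3, -0.0, 0.1]
opening: 0.0929
gripper_force: 0.0
```

{"api": "play_rows", "payload": {
  "targets": [0,-1,0,0,0,-1,0,0,0,-1,0,0,0,-1,0,0,0,-1,0,0,0,-1,0,0]
}}

```text
t: 2.23
tool_pos: [0.4207, -0.0129, 0.3181]
orientation: [3.14, -0.098, -0.001]
force: [0.1, -0.2, -0.1]
opening: 0.093
gripper_force: 0.0
```

Run:
```python
from h import *
np.set_printoptions(precision=4,suppress=True)
d=shot('wrist','w2'); s=read_state(); print(s['t'],s['tool_pos'],s['orientation'])
im=cv2.imread('pics/w2.png'); cv2.imwrite('pics/w2c.png',cv2.resize(im[0:260],(800,371),interpolation=cv2.INTER_CUBIC))
```

```text
2.2833 [ 0.4208 -0.0126  0.3182] [ 3.1399 -0.0977 -0.0004]
```

View pics/w2c.png

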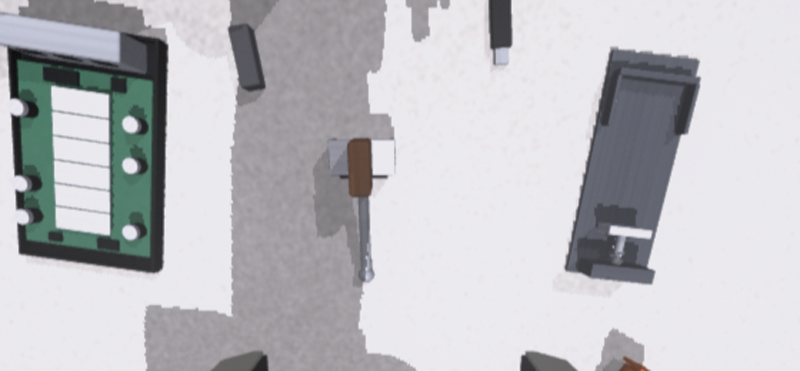

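Run:
```python
from h import *
np.set_printoptions(precision=4,suppress=True)
im=cv2.imread('pics/w2.png'); hsv=cv2.cvtColor(im,cv2.COLOR_BGR2HSV)
def big(m,z,name):
    c=max(cv2.findContours(m,0,cv2.CHAIN_APPROX_NONE)[0],key=cv2.contourArea)
    p=np.array([onz('w2',x+.5,y+.5,z)[:2] for x,y in c[:,0]],np.float32)*1000
    r=cv2.minAreaRect(p); print(name,r,cv2.boxPoints(r).tolist(),cv2.boundingRect(c)); return p
big(cv2.inRange(hsv,(5,90,30),(20,255,220)),.079,'block')
w=cv2.inRange(hsv,(0,0,200),(180,60,255)); roi=np.zeros_like(w); roi[55:168,33:82]=255
big(cv2.morphologyEx(w&roi,cv2.MORPH_CLOSE,np.ones((3,3))),.026,'plates')
w=cv2.inRange(hsv,(0,0,0),(180,255,120)); roi[:]=0; roi[20:205,385:500]=255
big(cv2.morphologyEx(w&roi,cv2.MORPH_OPEN,np.ones((3,3))),.006,'holder')
q=lambda x,y,z:print((x,y),onz('w2',x*.7,y*.7,z)*1000)
print('ball');q(366,272,.013)
print('bridge corners');[q(x,y,.038) for x,y in((330,139),(394,139),(394,177))]
print('holder base corners');[q(x,y,.006) for x,y in((612,48),(699,60),(567,270))]
print('front wall inner/outer top, guides');[q(x,y,.022) for x,y in((620,70),(699,78),(606,122),(684,134))]
print('plunger top edge');[q(x,y,.036) for x,y in((609,227),(652,232))]
print('block top');[q(x,y,.04) for x,y in((592,263),(654,270),(652,283))]
print('sheet corners');[q(x,y,.026) for x,y in((51,85),(109,90),(53,231),(110,236))]
```

```text
block ((102.14852905273438, -178.35198974609375), (463.6591796875, 56.02581024169922), 86.42948913574219) [[59.75238800048828, -407.9870300292969], [115.66944122314453, -411.47613525390625], [144.544677734375, 51.283050537109375], [88.62761688232422, 54.77215576171875]] (243, 376, 317, 33)
plates ((518.2423095703125, 265.24346923828125), (49.58176803588867, 123.96699523925781), 78.07006072998047) [[452.4729309082031, 253.80099487304688], [573.7623901367188, 228.1750946044922], [584.01171875, 276.6859436035156], [462.72222900390625, 302.31182861328125]] (36, 61, 41, 104)
holder ((477.8258972167969, -244.17291259765625), (88.94779968261719, 205.8586883544922), 80.28845977783203) [[368.869384765625, -270.64654541015625], [571.7780151367188, -305.3724365234375], [586.7824096679688, -217.69927978515625], [383.873779296875, -182.973388671875]] (396, 36, 93, 162)
ball
(366, 272) [399.5947  15.7022  13.    ]
bridge corners
(330, 139) [524.666   36.2398  38.    ]
(394, 139) [521.1775 -19.6414  38.    ]
(394, 177) [489.0646 -17.6452  38.    ]
holder base corners
(612, 48) [ 588.2382 -219.5249    6.    ]
(699, 60) [ 573.4932 -298.3157    6.    ]
(567, 270) [ 387.6612 -185.551     6.    ]
front wall inner/outer top, guides
(620, 70) [ 567.0644 -220.7159   22.    ]
(699, 78) [ 556.2574 -290.3886   22.    ]
(606, 122) [ 524.7801 -210.709    22.    ]
(684, 134) [ 510.1291 -281.6049   22.    ]
plunger top edge
(609, 227) [ 432.2783 -212.3304   36.    ]
(652, 232) [ 425.1983 -252.1707   36.    ]
block top
(592, 263) [ 400.3659 -196.5956   40.    ]
(654, 270) [ 390.1087 -254.6483   40.    ]
(652, 283) [ 377.7102 -253.738    40.    ]
sheet corners
(51, 85) [585.3307 276.8079  26.    ]
(109, 90) [578.1706 227.07    26.    ]
(53, 231) [459.806  306.2529  26.    ]
(110, 236) [451.8054 253.6317  26.    ]
```

{"api": "play_rows", "payload": {
  "targets": [4,-1.3,3,0,8,-2.7,7,0,8,-2.7,11,0,8,-2.7,15,0,8,-2.7,19,0,8,-2.7,23,0,8,-2.7,26,0,8,-2.7,27.4,0]
}}

```text
t: 2.95
tool_pos: [0.4978, 0.0104, 0.0378]
orientation: [-3.14, 0.096, 0.013]
force: [-0.6, 0.2, -0.8]
opening: 0.0928
gripper_force: 0.0
```

{"api": "play_rows", "payload": {
  "targets": [0,0,0,0,0,0,0,0,0,0,0,0]
}}

```text
t: 3.2
tool_pos: [0.5039, 0.0103, 0.0463]
orientation: [3.14, -0.095, 0.004]
force: [0.6, 0.1, 0.2]
opening: 0.093
gripper_force: 0.0
```

Run:
```python
from h import *
d=shot('wrist','w3'); s=read_state(); print(s['t'],s['tool_pos'],s['orientation'])
```

```text
3.25 [0.50441294 0.01041908 0.04688481] [ 3.13995947 -0.09466512  0.00645761]
```

View pics/w3.png

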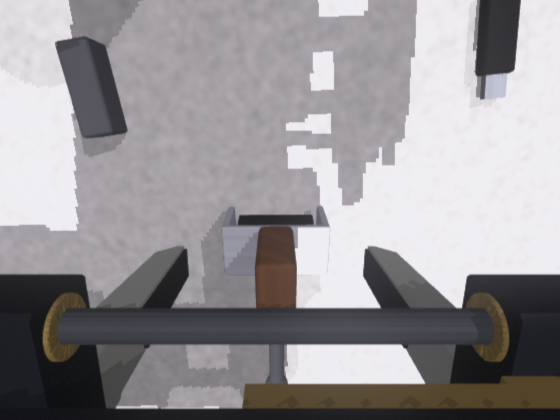

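The block sits centred between the fingers at (276,270), above the bridge. I'll close the gripper.

{"api": "play_rows", "payload": {
  "targets": [0,0,0,0,0,0,0,0,0,0,0,0,0,0,0,0,0,0,0,0,0,0,0,0,0,0,0,0,0,0,0,0],
  "grip": 0,
  "grip_force": 25
}}

```text
t: 3.92
tool_pos: [0.5022, 0.0109, 0.0442]
orientation: [-3.14, 0.094, 0.0]
force: [-0.5, -0.2, 1.1]
opening: 0.0443
gripper_force: 0.0
```

{"api": "play_rows", "payload": {
  "targets": [0,0,0,0,0,0,0,0,0,0,0,0,0,0,0,0,0,0,0,0,0,0,0,0,0,0,0,0,0,0,0,0]
}}

```text
t: 4.58
tool_pos: [0.5022, 0.0109, 0.0443]
orientation: [-3.14, 0.094, 0.0]
force: [0.3, -0.7, -0.2]
opening: 0.0179
gripper_force: 25.0
```

Run:
```python
from h import *
g=cv2.cvtColor(cv2.imread('pics/w1.png'),cv2.COLOR_BGR2GRAY)
O=np.array([537,-251.5]); a=-.172; M=np.array([[np.cos(a),np.sin(a)],[-np.sin(a),np.cos(a)]])
for c in(168,198):
  for r in range(160,192):
    print(c,r,g[r,c],(M@(onz('w1',c+.5,r+.5,.04)[:2]*1000-O)).round(1), end=' | ')
  print()
```

```text
168 160 67 [-129.5   15. ] | 168 161 72 [-130.8   15. ] | 168 162 73 [-132.1   14.9] | 168 163 72 [-133.4   14.9] | 168 164 74 [-134.8   14.9] | 168 165 73 [-136.1   14.8] | 168 166 72 [-137.4   14.8] | 168 167 70 [-138.7   14.7] | 168 168 64 [-140.    14.7] | 168 169 62 [-141.3   14.7] | 168 170 62 [-142.6   14.6] | 168 171 66 [-144.    14.6] | 168 172 85 [-145.3   14.5] | 168 173 100 [-146.6   14.5] | 168 174 102 [-147.9   14.4] | 168 175 103 [-149.3   14.4] | 168 176 102 [-150.6   14.4] | 168 177 103 [-151.9   14.3] | 168 178 105 [-153.3   14.3] | 168 179 104 [-154.6   14.2] | 168 180 105 [-156.    14.2] | 168 181 122 [-157.3   14.2] | 168 182 183 [-158.6   14.1] | 168 183 222 [-160.    14.1] | 168 184 226 [-161.3   14. ] | 168 185 225 [-162.7   14. ] | 168 186 224 [-164.    13.9] | 168 187 224 [-165.4   13.9] | 168 188 224 [-166.8   13.9] | 168 189 224 [-168.1   13.8] | 168 190 225 [-169.5   13.8] | 168 191 225 [-170.8   13.7] | 
198 160 73 [-125.1  -23.8] | 198 161 73 [-126.4  -23.9] | 198 162 73 [-127.7  -24. ] | 198 163 74 [-129.  -24.] | 198 164 74 [-130.3  -24.1] | 198 165 74 [-131.6  -24.2] | 198 166 74 [-132.9  -24.3] | 198 167 75 [-134.2  -24.3] | 198 168 74 [-135.5  -24.4] | 198 169 75 [-136.9  -24.5] | 198 170 72 [-138.2  -24.5] | 198 171 67 [-139.5  -24.6] | 198 172 62 [-140.8  -24.7] | 198 173 62 [-142.1  -24.8] | 198 174 65 [-143.5  -24.8] | 198 175 79 [-144.8  -24.9] | 198 176 97 [-146.1  -25. ] | 198 177 102 [-147.4  -25. ] | 198 178 102 [-148.8  -25.1] | 198 179 103 [-150.1  -25.2] | 198 180 104 [-151.5  -25.3] | 198 181 106 [-152.8  -25.3] | 198 182 105 [-154.1  -25.4] | 198 183 105 [-155.5  -25.5] | 198 184 112 [-156.8  -25.6] | 198 185 152 [-158.2  -25.6] | 198 186 197 [-159.5  -25.7] | 198 187 213 [-160.9  -25.8] | 198 188 212 [-162.2  -25.8] | 198 189 213 [-163.6  -25.9] | 198 190 218 [-164.9  -26. ] | 198 191 222 [-166.3  -26.1] |
```

{"api": "play_rows", "payload": {
  "targets": [0,0,-1,0,0,0,-3,0,0,0,-5,0,0,0,-6,0,0,0,-6,0],
  "grip_force": 40
}}

```text
t: 5.0
tool_pos: [0.5044, 0.0108, 0.1076]
orientation: [3.14, -0.094, 0.008]
force: [0.1, -1.1, -2.9]
opening: 0.0176
gripper_force: 40.0
```

{"api": "play_rows", "payload": {
  "targets": [0,3,0,1,-0.5,7,0,3,-1,11,0,6.4,-1.29,15,0,6.4,-1.29,19,0,6.4,-1.29,22.5,0,6.4,-1.29,24.5,0,6.4,-1.29,25.27,0,6.4]
}}

```text
t: 5.67
tool_pos: [0.4732, -0.2435, 0.1033]
orientation: [3.129, -0.274, -0.002]
force: [0.6, 0.1, -2.1]
opening: 0.0178
gripper_force: 40.0
```

{"api": "play_rows", "payload": {
  "targets": [0,0,0,0,0,0,0,0,0,0,0,0,0,0,0,0,0,0,0,0,0,0,0,0]
}}

```text
t: 6.17
tool_pos: [0.4746, -0.2396, 0.1043]
orientation: [-3.13, 0.267, -0.0]
force: [-0.2, -0.1, -2.5]
opening: 0.0178
gripper_force: 40.0
```

Run:
```python
from h import *
s=read_state(); print(s['t'],s['tool_pos'],s['orientation'],s['force'],s['wrist_torque'])
```

```text
6.1667 [ 0.4745711  -0.23961739  0.10434528] [-3.13017840e+00  2.66682164e-01 -1.53861653e-04] [-0.24813287 -0.07766801 -2.51408413] [0.03109663 0.02290269 0.07087246]
```

{"api": "play_rows", "payload": {
  "targets": [0,0,1.0,0,0,0,1.8,0,0,0,2.1,0,0,0,2.3,0,0,0,2.3,0,0,0,2.3,0]
}}

```text
t: 6.67
tool_pos: [0.4748, -0.2407, 0.0816]
orientation: [3.13, -0.269, 0.001]
force: [2.3, -0.4, 1.9]
opening: 0.0178
gripper_force: 40.0
```

{"api": "play_rows", "payload": {
  "targets": [0.1,0,0.2,0,0.25,0,0.4,0,0.4,0,0.6,0,0.5,0,0.8,0,0.65,0,1.0,0,0.7,0,1.1,0,0.7,0,1.1,0]
}}

```text
t: 7.25
tool_pos: [0.4817, -0.2419, 0.0706]
orientation: [3.13, -0.269, 0.001]
force: [3.5, 0.9, 3.6]
opening: 0.0179
gripper_force: 40.0
```

Run:
```python
from h import *
s=read_state(); print(s['t'],s['tool_pos'],s['orientation'],s['force'],s['wrist_torque'])
d=shot('wrist','w4'); d=shot('scene','s4')
im=cv2.imread('pics/s4.png')[110:260,150:350]
cv2.imwrite('pics/s4c.png',cv2.resize(im,None,fx=4,fy=4,interpolation=cv2.INTER_CUBIC))
```

```text
7.25 [ 0.48173655 -0.2419424   0.0705515 ] [ 3.12979830e+00 -2.68950735e-01  1.28886437e-03] [3.52853132 0.90735023 3.62194345] [ 0.26165756  0.20980272 -0.03607969]
```

View pics/s4c.png

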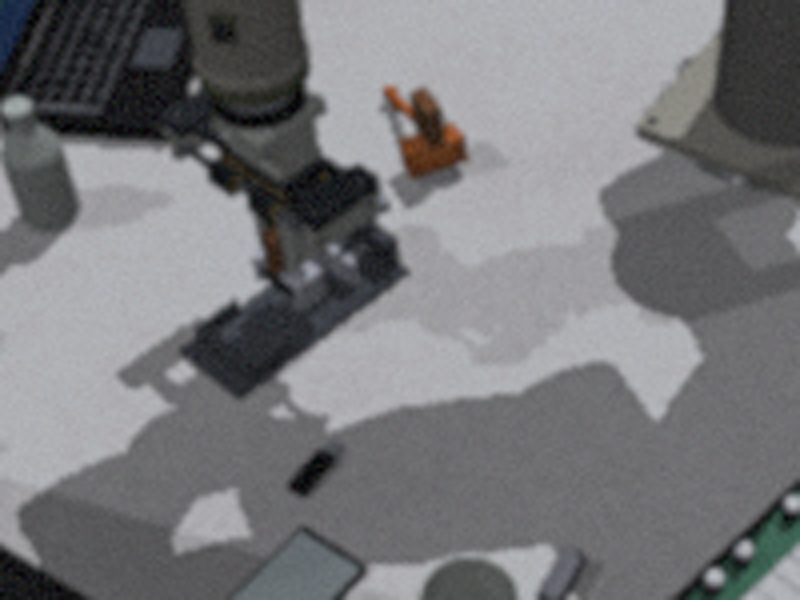

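The scene crop shows the gripper over the holder with the roller's foot on its rear block. The contact force levelled off at about 6 N, so the block is slipping in pitch as I intended. I'll press slightly more and then lift.

{"api": "play_rows", "payload": {
  "targets": [0.1,0,0.1,0,0.1,0,0.2,0,0.1,0,0.2,0,0.1,0,-1,0,0.1,0,-3,0,0.1,0,-5,0,0.1,0,-6,0]
}}

```text
t: 7.93
tool_pos: [0.4824, -0.2422, 0.1324]
orientation: [3.129, -0.269, 0.001]
force: [0.2, 0.1, -1.7]
opening: 0.0174
gripper_force: 40.0
```

{"api": "play_rows", "payload": {
  "targets": [-0.5,-3,0,0,-1.5,-7,0,0,-2.3,-11,0,0,-3.2,-15,0,0,-4,-19,0,0,-5,-23,0,1,-5.8,-27,0,2.1,-6.6,-31,0,2.1],
  "grip_force": 60
}}

```text
t: 8.6
tool_pos: [0.4689, 0.0765, 0.13]
orientation: [3.124, -0.329, -0.001]
force: [0.3, -0.8, -2.3]
opening: 0.0177
gripper_force: 60.0
```

```bash
cat > to.py <<'E'
from h import *
import sys
# python to.py x y yaw (mm, rad): shift along tool axes (cm), roll deg from measured pose
def to(x,y,yaw):
    s=read_state(); M=R.from_rotvec(s['orientation']).as_matrix(); p=s['tool_pos']*1000
    d=M.T@np.array([x-p[0],y-p[1],0])/10; cy=np.arctan2(M[1,0],M[0,0])
    print('t',round(s['t'],2),'pos',p.round(1),'yaw',round(cy,4),'F',s['force'].round(1),'-> d',d.round(2),'roll',round(np.degrees(cy-yaw),2))
if __name__=='__main__': to(*map(float,sys.argv[1:4]))
E
python3 to.py 461.5 277.2 -.208
```

```text
t 8.6 pos [468.9  76.5 130. ] yaw -0.2096 F [ 0.3 -0.8 -2.3] -> d [ -4.9  -19.48  -0.  ] roll -0.09
```

{"api": "play_rows", "payload": {
  "targets": [-1,-4,0,0,-2,-8,0,0,-3,-12,0,0,-4,-16,0,0,-4.9,-19.2,0,0,-4.9,-19.2,0,0,-4.9,-19.2,0,0,-4.9,-19.2,0,0]
}}

```text
t: 9.27
tool_pos: [0.4612, 0.2723, 0.1296]
orientation: [3.123, -0.325, -0.002]
force: [-0.7, -0.1, -3.0]
opening: 0.0179
gripper_force: 60.0
```

{"api": "play_rows", "payload": {
  "targets": [0,0,0,0,0,0,0,0,0,0,0,0]
}}

```text
t: 9.52
tool_pos: [0.462, 0.2716, 0.1303]
orientation: [3.124, -0.329, -0.0]
force: [0.6, 0.4, -2.2]
opening: 0.0173
gripper_force: 60.0
```

```bash
python3 to.py 461.5 277.2 -.208
python3 - <<'E'
from h import *
d=shot('wrist','w5')
E
```

```text
t 9.52 pos [462.  271.6 130.3] yaw -0.2099 F [ 0.6  0.4 -2.2] -> d [-0.17 -0.54 -0.  ] roll -0.11
```

View pics/w5.png

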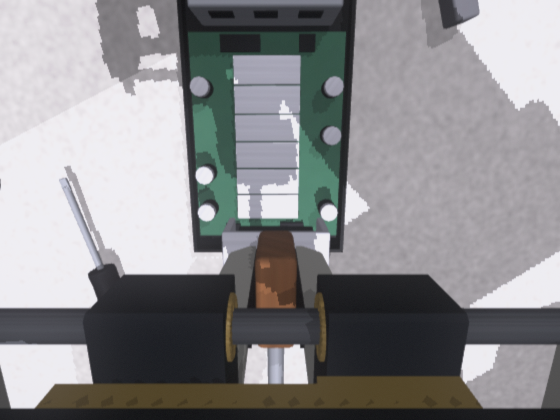

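The six plates run straight up the image (columns 234–300). The roller's bridge is centred on column 275, about 8 px right of the row, which matches the computed 5.4 mm correction. The block now looks plumb, with the drum hidden under the bridge. I'll correct sideways and descend to just above plate 1.

{"api": "play_rows", "payload": {
  "targets": [-0.1,-0.55,1,0,-0.15,-0.55,2.5,0,-0.15,-0.55,4,0,-0.15,-0.55,5,0,-0.15,-0.55,5.4,0,-0.15,-0.55,5.4,0,-0.15,-0.55,5.4,0,-0.15,-0.55,5.4,0]
}}

```text
t: 10.23
tool_pos: [0.4621, 0.2788, 0.0772]
orientation: [-3.124, 0.326, -0.002]
force: [0.8, 0.5, -2.7]
opening: 0.0176
gripper_force: 60.0
```

```bash
python3 to.py 461.5 277.2 -.208
```

```text
t 10.23 pos [462.1 278.8  77.2] yaw -0.2082 F [ 0.8  0.5 -2.7] -> d [-0.03  0.16 -0.  ] roll -0.01
```

{"api": "play_rows", "payload": {
  "targets": [0,0.08,0.3,0,0,0.08,0.6,0,0,0.08,0.8,0,0,0.08,1.0,0,0,0.08,1.0,0,0,0.08,1.0,0]
}}

```text
t: 10.73
tool_pos: [0.4616, 0.2778, 0.0668]
orientation: [-3.124, 0.326, -0.001]
force: [-0.9, -0.9, 2.6]
opening: 0.018
gripper_force: 60.0
```

{"api": "play_rows", "payload": {
  "targets": [0,0,0.1,0,0,0,0.2,0,0,0,0.3,0,0,0,0.3,0,0,0,0.3,0]
}}

```text
t: 11.15
tool_pos: [0.4616, 0.2778, 0.0637]
orientation: [-3.124, 0.326, -0.001]
force: [0.2, 0.0, 5.7]
opening: 0.0174
gripper_force: 60.0
```

{"api": "play_rows", "payload": {
  "targets": [0,0,0.1,0,0,0,0.15,0,0,0,0.15,0,0,0,0.15,0]
}}

```text
t: 11.48
tool_pos: [0.4619, 0.2778, 0.0628]
orientation: [-3.124, 0.326, -0.002]
force: [-1.8, -2.1, 9.2]
opening: 0.0175
gripper_force: 60.0
```

{"api": "play_rows", "payload": {
  "targets": [0.4,0,0.05,0,1.0,0,0.05,0,1.6,0,0.05,0,2.2,0,0.05,0,2.8,0,0.05,0,3.4,0,0.05,0,3.9,0,0.05,0,4.2,0,0.05,0]
}}

```text
t: 12.15
tool_pos: [0.5036, 0.2692, 0.0626]
orientation: [-3.124, 0.326, -0.003]
force: [-0.2, -1.5, 10.5]
opening: 0.0174
gripper_force: 60.0
```

```bash
python3 to.py 574 253.5 -.208
```

```text
t 12.15 pos [503.6 269.2  62.6] yaw -0.2082 F [-0.2 -1.5 10.5] -> d [7.21 0.08 0.01] roll -0.01
```

{"api": "play_rows", "payload": {
  "targets": [0.5,0,0,0,1.1,0,0,0,1.7,0,0,0,2.3,0.05,0,0,2.9,0.05,0,0,3.5,0.08,0,0,4.1,0.08,0,0,4.5,0.08,0,0]
}}

```text
t: 12.82
tool_pos: [0.5479, 0.2596, 0.0629]
orientation: [-3.123, 0.326, -0.004]
force: [-0.9, 0.7, 8.1]
opening: 0.0178
gripper_force: 60.0
```

{"api": "play_rows", "payload": {
  "targets": [0.5,0,0,0,1.1,0,0,0,1.7,0,0,0,2.3,0,0,0,2.7,0,0,0,2.7,0,0,0,2.7,0,0,0]
}}

```text
t: 13.4
tool_pos: [0.5745, 0.254, 0.063]
orientation: [-3.123, 0.326, -0.005]
force: [0.1, -0.2, 9.2]
opening: 0.0178
gripper_force: 60.0
```

```bash
python3 to.py 574 253.5 -.208
```

```text
t 13.4 pos [574.5 254.   63. ] yaw -0.2083 F [ 0.1 -0.2  9.2] -> d [-0.04  0.05 -0.  ] roll -0.02
```

{"api": "play_rows", "payload": {
  "targets": [0,0,-1.5,0,0,0,-4,0,-2,0,-6.5,0,-5,0,-6.7,0,-8,0,-6.7,0,-10,0,-6.7,0,-11.5,0,-6.7,0,-11.5,0,-6.7,0]
}}

```text
t: 14.07
tool_pos: [0.4569, 0.2776, 0.127]
orientation: [3.124, -0.323, -0.005]
force: [0.1, -0.4, -2.4]
opening: 0.0175
gripper_force: 60.0
```

```bash
python3 to.py 502 11 -.06
python3 - <<'E'
from h import *
d=shot('wrist','w6')
im=cv2.imread('pics/w6.png')[30:260,170:370]
cv2.imwrite('pics/w6c.png',cv2.resize(im,None,fx=2.6,fy=2.6,interpolation=cv2.INTER_CUBIC))
for u,v in((180,250),(100,250)): pass
E
```

```text
t 14.07 pos [456.9 277.6 127. ] yaw -0.2064 F [ 0.1 -0.4 -2.4] -> d [ 9.88 25.17  0.  ] roll -8.39
```

View pics/w6c.png

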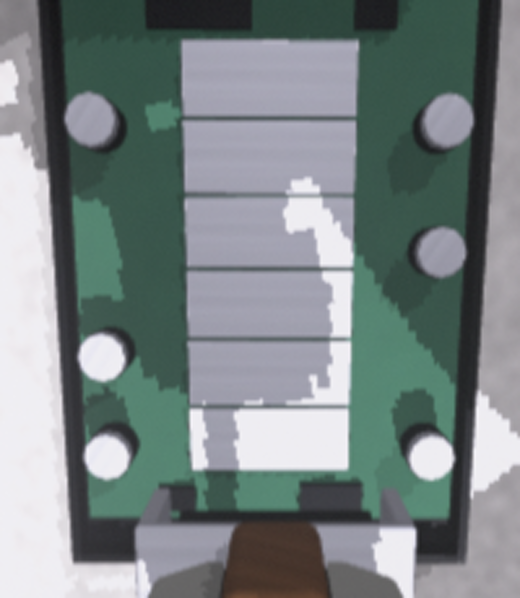

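All six plates look level, with even gaps and no proud edges. Next I'll set the roller on the open bench so it settles back to its rest pitch, then re-grip it.

{"api": "play_rows", "payload": {
  "targets": [1.2,3,0,0,2.8,7,0,0,4.3,11,0,0,6,15,0,0,7.5,19,0,-1,9,23,0,-2,9.9,25.2,0,-2,9.9,25.2,0,-2]
}}

```text
t: 14.78
tool_pos: [0.5062, 0.004, 0.1282]
orientation: [3.127, -0.28, 0.001]
force: [0.5, 0.4, -3.1]
opening: 0.0176
gripper_force: 60.0
```

{"api": "play_rows", "payload": {
  "targets": [0,0,2,0,0,0,4,0,0,0,6,0,0,0,7,0,0,0,7.7,0,0,0,7.9,0,0,0,7.9,0,0,0,7.9,0]
}}

```text
t: 15.45
tool_pos: [0.5058, 0.0101, 0.0503]
orientation: [-3.13, 0.271, -0.002]
force: [0.2, 0.2, -2.0]
opening: 0.0177
gripper_force: 60.0
```

{"api": "play_rows", "payload": {
  "targets": [0,0,0.2,0,0,0,0.4,0,0,0,0.5,0,0,0,0.5,0]
}}

```text
t: 15.78
tool_pos: [0.5049, 0.0101, 0.0443]
orientation: [3.13, -0.272, 0.0]
force: [-0.0, -0.6, -2.3]
opening: 0.0179
gripper_force: 60.0
```

{"api": "play_rows", "payload": {
  "targets": [0,0,0.1,0,0,0,0.2,0,0,0,0.3,0,0,0,0.3,0]
}}

```text
t: 16.12
tool_pos: [0.5073, 0.0097, 0.0436]
orientation: [3.13, -0.272, 0.007]
force: [0.5, -0.1, 9.1]
opening: 0.0176
gripper_force: 60.0
```

{"api": "play_rows", "payload": {
  "targets": [0,0,-0.2,0,0,0,-0.2,0,0,0,-0.2,0,0,0,-0.2,0,0,0,-0.2,0,0,0,-0.2,0,0,0,-0.2,0,0,0,-0.2,0],
  "grip": 4
}}

```text
t: 16.78
tool_pos: [0.5048, 0.0101, 0.0432]
orientation: [-3.13, 0.272, 0.0]
force: [-0.0, -0.2, 0.2]
opening: 0.0399
gripper_force: 0.0
```

```bash
python3 to.py 502 11 -.17
python3 - <<'E'
from h import *
d=shot('wrist','w7');shot('scene','s7')
im=cv2.imread('pics/s7.png')[150:270,220:380]
a=cv2.resize(im,None,fx=2.5,fy=2.5,interpolation=cv2.INTER_CUBIC); b=cv2.imread('pics/w7.png')[100:400,80:480]
cv2.imwrite('pics/c7.png',np.hstack([a,b]))
E
```

```text
t 16.78 pos [504.8  10.1  43.2] yaw -0.1732 F [-0.  -0.2  0.2] -> d [-0.29 -0.04  0.  ] roll -0.18
```

View pics/c7.png

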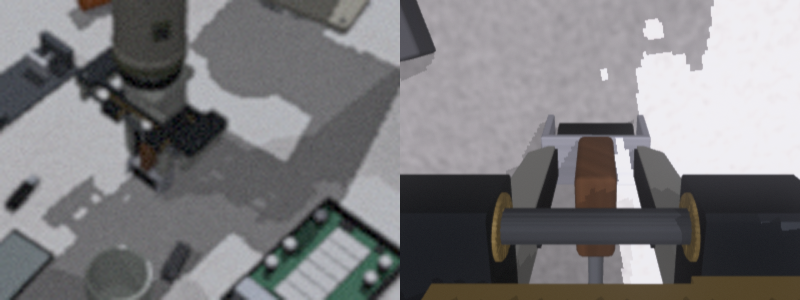

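The roller rests on its drum and foot again, with the drum visible at crop (596,127) and the block centred between the open fingers. I'll work out where it sits relative to the tool.

Run:
```python
from h import *
a=-.172
for fn,p,rows,yaw in(('w3',(504.4,10.4),(208,228),-.0603),('w7',(504.8,10.1),(215,237),-.172)):
    for r,z in zip(rows,(.036,.075)):
        q=onz(fn,276,r,z)*1000; d=q[:2]-p; print(fn,r,'along',d@[np.cos(yaw),np.sin(yaw)],'lat',d@[-np.sin(yaw),np.cos(yaw)])
```

```text
w3 208 along 26.729066012288794 lat -0.4705690272538564
w3 228 along 27.852933519060528 lat -0.41536199941941787
w7 215 along 24.241150869581354 lat -0.34559949519618655
w7 237 along 25.576011107162937 lat -0.30004284989747
```

{"api": "play_rows", "payload": {
  "targets": [0,0,0,0,0,0,0,0,0,0,0,0,0,0,0,0,0,0,0,0,0,0,0,0,0,0,0,0,0,0,0,0],
  "grip": 0,
  "grip_force": 50
}}

```text
t: 17.55
tool_pos: [0.5049, 0.0101, 0.0433]
orientation: [3.13, -0.272, -0.0]
force: [0.6, -0.8, 1.2]
opening: 0.0175
gripper_force: 50.0
```

{"api": "play_rows", "payload": {
  "targets": [0,0,-1,0,0,0,-3,0,0,0,-5,0,0,0,-7,0,0,0,-7,0,0,0,-7,0],
  "grip_force": 60
}}

```text
t: 18.05
tool_pos: [0.506, 0.01, 0.1146]
orientation: [-3.13, 0.272, -0.005]
force: [0.2, 0.2, -3.2]
opening: 0.0178
gripper_force: 60.0
```

```bash
python3 to.py 544.9 -252.9 -.172
```

```text
t 18.05 pos [506.   10.  114.6] yaw -0.1731 F [ 0.2  0.2 -3.2] -> d [8.360e+00 2.523e+01 2.000e-02] roll -0.06
```

{"api": "play_rows", "payload": {
  "targets": [1,2.5,0,0,2.2,6.5,0,0,3.5,10.5,0,0,5,14.5,0,0,6.2,18.5,0,0,7.5,22,0,0,8.2,24.3,0,0,8.45,25.2,0,0]
}}

```text
t: 18.72
tool_pos: [0.5435, -0.2561, 0.111]
orientation: [-3.129, 0.277, 0.004]
force: [-0.2, -0.0, -3.4]
opening: 0.0179
gripper_force: 60.0
```

{"api": "play_rows", "payload": {
  "targets": [0,0,0,0,0,0,0,0,0,0,0,0,0,0,0,0,0,0,0,0,0,0,0,0]
}}

```text
t: 19.22
tool_pos: [0.545, -0.2516, 0.1135]
orientation: [-3.13, 0.269, -0.0]
force: [0.0, 0.6, -2.8]
opening: 0.0176
gripper_force: 60.0
```

```bash
python3 to.py 544.9 -252.9 -.172
python3 - <<'E'
from h import *
shot('wrist','w8'); s=read_state(); print(s['tool_pos'])
E
```

```text
t 19.22 pos [ 545.  -251.6  113.5] yaw -0.1717 F [ 0.   0.6 -2.8] -> d [ 0.02  0.13 -0.  ] roll 0.02
[ 0.54494059 -0.25185961  0.11349472]
```

View pics/w8.png

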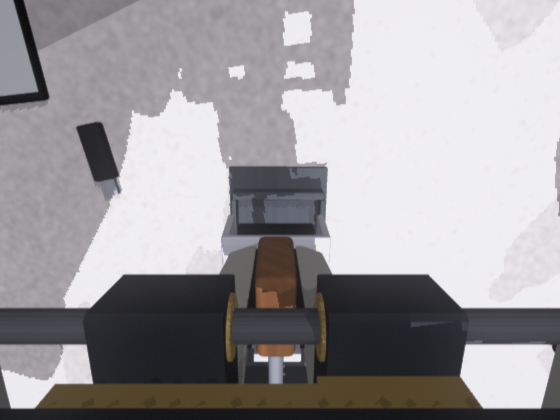

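The holder's base front edge is at row 166 (cols 229–327), with the bay walls below it. The roller's bridge is centred at column 276, about 2 px left of the holder. That was one picture over the viewing limit of 10, so I'll view no more. I'll refine the holder's x and y from these pixels.

Run:
```python
from h import *
g=cv2.cvtColor(cv2.imread('pics/w8.png'),cv2.COLOR_BGR2GRAY)
print([int(x) for x in g[160:232,278]]); print([int(x) for x in g[180,222:336]])
p=np.array([544.94,-251.86]); yaw=-.1717; c,s=np.cos(yaw),np.sin(yaw)
for u,v,z in((278,166,.006),(229.5,180,.006),(327,180,.006),(278,194,.022),(278,198,.022)):
    d=onz('w8',u,v,z)[:2]*1000-p; print(u,v,z,(d@[c,s]).round(1),(d@[-s,c]).round(1))
```

```text
[168, 169, 169, 169, 167, 152, 112, 72, 70, 71, 71, 71, 70, 71, 71, 71, 70, 69, 70, 71, 70, 69, 68, 69, 68, 69, 69, 67, 63, 56, 53, 54, 60, 68, 67, 68, 88, 102, 103, 91, 87, 91, 92, 93, 93, 93, 92, 97, 102, 104, 104, 103, 103, 103, 104, 104, 104, 103, 104, 104, 103, 103, 93, 65, 37, 32, 34, 33, 32, 34, 35, 34]
[239, 239, 238, 239, 237, 225, 214, 122, 94, 80, 78, 76, 75, 75, 75, 75, 75, 74, 75, 75, 75, 73, 73, 73, 73, 72, 71, 73, 72, 72, 70, 71, 70, 69, 69, 70, 70, 71, 70, 71, 70, 70, 70, 69, 69, 69, 70, 68, 69, 69, 70, 68, 68, 67, 68, 68, 70, 70, 71, 70, 70, 70, 72, 71, 71, 71, 72, 71, 72, 72, 71, 72, 73, 73, 72, 72, 73, 72, 73, 73, 72, 73, 74, 74, 74, 74, 75, 75, 77, 77, 77, 77, 77, 77, 78, 79, 78, 81, 97, 109, 111, 112, 112, 114, 125, 199, 236, 238, 239, 239, 239, 239, 239, 238]
278 166 0.006 37.3 -1.8
229.5 180 0.006 25.8 37.7
327 180 0.006 25.9 -41.8
278 194 0.022 17.6 -1.7
278 198 0.022 14.4 -1.7
```

{"api": "play_rows", "payload": {
  "targets": [0.1,0.2,1,0,0.1,0.2,2,0,0.1,0.2,3,0,0.1,0.2,4,0,0.1,0.2,4.6,0,0.1,0.2,4.9,0,0.1,0.2,5,0,0.1,0.2,5,0]
}}

```text
t: 19.93
tool_pos: [0.5465, -0.2552, 0.0639]
orientation: [3.129, -0.272, 0.003]
force: [3.2, 0.0, 6.5]
opening: 0.0179
gripper_force: 60.0
```

{"api": "play_rows", "payload": {
  "targets": [0,0,0,0,0,0,0,0,0,0,0,0,0,0,0,0]
}}

```text
t: 20.27
tool_pos: [0.5462, -0.2551, 0.0639]
orientation: [3.129, -0.272, 0.002]
force: [1.9, 0.8, 5.5]
opening: 0.0182
gripper_force: 60.0
```

```bash
python3 to.py 546 -254 -.172
```

```text
t 20.27 pos [ 546.2 -255.1   63.9] yaw -0.1733 F [1.9 0.8 5.5] -> d [-0.03 -0.11 -0.  ] roll -0.07
```

{"api": "play_rows", "payload": {
  "targets": [0,0,-1,0,0,0,-3,0,0,0,-5,0,0,0,-5,0,0,0,-5,0,0,0,-5,0]
}}

```text
t: 20.77
tool_pos: [0.5446, -0.2545, 0.1119]
orientation: [-3.129, 0.272, 0.003]
force: [-0.5, 0.1, -2.8]
opening: 0.0174
gripper_force: 60.0
```

```bash
python3 to.py 546 -254 -.172
python3 - <<'E'
from h import *
shot('wrist','w9')
for fn in('w7','w8','w9','w5','w6'):
    g=cv2.cvtColor(cv2.imread(f'pics/{fn}.png'),cv2.COLOR_BGR2GRAY)
    for c in (230,245,322): print(fn,c,[int(x) for x in g[200:252:1,c]])
E
```

```text
t 20.77 pos [ 544.6 -254.5  111.9] yaw -0.1732 F [-0.5  0.1 -2.8] -> d [ 0.13 -0.07 -0.  ] roll -0.07
w7 230 [164, 166, 166, 166, 167, 167, 166, 164, 163, 162, 160, 161, 160, 158, 142, 122, 120, 119, 120, 120, 119, 119, 120, 119, 117, 115, 113, 110, 107, 102, 97, 94, 93, 93, 103, 117, 130, 148, 156, 152, 150, 151, 153, 153, 151, 137, 116, 102, 100, 100, 100, 100]
w7 245 [155, 155, 156, 156, 157, 160, 162, 161, 163, 162, 162, 160, 161, 163, 161, 163, 163, 164, 165, 166, 166, 163, 135, 79, 41, 38, 38, 37, 37, 38, 39, 40, 38, 42, 73, 106, 129, 148, 155, 151, 151, 152, 151, 151, 150, 147, 146, 146, 146, 148, 148, 150]
w7 322 [239, 239, 238, 239, 239, 238, 238, 239, 238, 238, 239, 239, 238, 236, 213, 157, 131, 125, 124, 124, 124, 123, 123, 124, 123, 123, 123, 122, 120, 116, 114, 111, 108, 105, 105, 115, 129, 150, 160, 156, 154, 152, 154, 154, 153, 139, 119, 106, 106, 105, 104, 104]
w8 230 [104, 114, 120, 113, 102, 107, 114, 115, 120, 133, 141, 142, 144, 144, 131, 118, 123, 123, 124, 123, 124, 123, 123, 120, 121, 119, 117, 116, 113, 107, 103, 100, 99, 98, 104, 115, 131, 151, 158, 156, 153,
[... 2230 characters left out ...]
112, 112, 111, 110, 109, 110, 109, 109, 109, 108, 108, 109, 106, 103, 101, 111, 138, 155, 158, 159, 159, 160, 161, 160, 157, 154, 154, 153, 154, 156, 156, 159, 159, 159, 158, 155]
w6 245 [238, 238, 238, 237, 238, 238, 238, 238, 238, 235, 202, 132, 116, 116, 114, 113, 105, 87, 76, 72, 70, 73, 78, 81, 83, 80, 63, 45, 41, 42, 59, 96, 136, 154, 157, 156, 158, 158, 159, 159, 157, 154, 152, 151, 153, 154, 152, 132, 106, 101, 102, 102]
w6 322 [113, 111, 108, 109, 109, 109, 110, 110, 109, 110, 109, 110, 110, 110, 111, 110, 110, 109, 108, 108, 108, 108, 108, 109, 108, 109, 109, 108, 106, 104, 101, 109, 149, 207, 233, 237, 237, 238, 237, 237, 238, 237, 237, 237, 238, 237, 237, 237, 237, 238, 237, 237]
```

Run:
```python
from h import *
def al(fn,p,yaw,v,z):
    d=onz(fn,230,v,z)[:2]*1000-p; return (d@[np.cos(yaw),np.sin(yaw)]).round(1)
print('w3 cheek',al('w3',(504.4,10.4),-.0603,207.5,.011)-21)
print('w7 cheek',al('w7',(504.8,10.1),-.172,214.5,.011)-21,'bridge',al('w7',(504.8,10.1),-.172,235.5,.038))
print('w8 cheek',al('w8',(544.94,-251.86),-.1717,214.5,.0812)-21,'bridge',al('w8',(544.94,-251.86),-.1717,235.5,.108))
```

```text
w3 cheek -0.3000000000000007
w7 cheek -3.3999999999999986 bridge 13.5
w8 cheek -3.5 bridge 13.3
```

{"api": "play_rows", "payload": {
  "targets": [-1.5,-3,0,0,-3,-6,0,0,-4.5,-9,1,0,-6,-12,3,0,-6,-12.5,5,0,-6,-12.5,6,0,-6,-12.5,6.5,0,-6,-12.5,6.5,0]
}}

```text
t: 21.48
tool_pos: [0.5067, -0.1217, 0.0465]
orientation: [-3.129, 0.272, 0.005]
force: [-0.3, -0.8, -1.8]
opening: 0.0177
gripper_force: 60.0
```

{"api": "play_rows", "payload": {
  "targets": [0,0,0,0,0,0,0.2,0,0,0,0.3,0,0,0,0.35,0,0,0,0.35,0]
}}

```text
t: 21.9
tool_pos: [0.5081, -0.1218, 0.0452]
orientation: [3.13, -0.273, 0.001]
force: [0.8, -0.4, -3.1]
opening: 0.0178
gripper_force: 60.0
```

{"api": "play_rows", "payload": {
  "targets": [0,0,0.15,0,0,0,0.15,0,0,0,0.15,0,0,0,0.1,0,0,0,0,0,0,0,0,0,-0.3,0,0,0,-0.6,0,0,0],
  "grip": 4
}}

```text
t: 22.57
tool_pos: [0.5018, -0.1203, 0.0449]
orientation: [-3.13, 0.271, -0.0]
force: [-0.0, 0.7, -0.8]
opening: 0.0398
gripper_force: 0.0
```

{"api": "play_rows", "payload": {
  "targets": [0,0,0,0,0,0,0,0,0,0,0,0,0,0,0,0]
}}

```text
t: 22.9
tool_pos: [0.502, -0.1204, 0.0448]
orientation: [3.13, -0.272, 0.0]
force: [0.2, -0.2, 0.3]
opening: 0.0398
gripper_force: 0.0
```

```bash
python3 to.py 507 -121 -.172
python3 - <<'E'
from h import *
s=read_state(); print(s['tool_pos'],s['opening']); shot('wrist','w10'); p=s['tool_pos'][:2]*1000
g=cv2.cvtColor(cv2.imread('pics/w10.png'),cv2.COLOR_BGR2GRAY)
for c in (232,245,318): print(c,[int(x) for x in g[195:245,c]])
print('row',[int(x) for x in g[225,200:350:2]])
yaw=-.172
for v in range(200,222,2):
    d=onz('w10',232,v,.011)[:2]*1000-p; print(v,(d@[np.cos(yaw),np.sin(yaw)]-21).round(1))
E
```

```text
t 22.9 pos [ 502.  -120.4   44.8] yaw -0.1732 F [ 0.2 -0.2  0.3] -> d [ 0.51 -0.02  0.  ] roll -0.07
[ 0.5019535  -0.12035875  0.04483534] 0.039768978974829644
232 [161, 162, 163, 164, 166, 166, 167, 167, 166, 166, 165, 163, 152, 134, 124, 123, 122, 121, 121, 120, 117, 115, 111, 107, 101, 98, 98, 99, 98, 97, 97, 93, 103, 126, 145, 157, 155, 154, 154, 155, 156, 155, 153, 150, 149, 149, 151, 152, 153, 154]
245 [159, 157, 157, 156, 156, 157, 157, 160, 161, 162, 163, 164, 164, 164, 164, 162, 161, 159, 158, 157, 153, 118, 59, 46, 48, 47, 46, 48, 48, 48, 48, 54, 91, 125, 166, 213, 233, 238, 238, 238, 238, 238, 238, 238, 238, 238, 238, 238, 238, 238]
318 [161, 161, 166, 210, 232, 233, 233, 233, 233, 233, 231, 212, 174, 156, 133, 115, 107, 102, 101, 100, 99, 98, 98, 97, 98, 98, 97, 95, 96, 96, 95, 97, 107, 121, 143, 157, 156, 154, 152, 153, 154, 153, 151, 150, 148, 149, 149, 150, 151, 150]
row [239, 238, 239, 239, 239, 238, 239, 238, 224, 220, 221, 216, 127, 123, 123, 105, 97, 95, 123, 89, 50, 48, 48, 47, 47, 47, 47, 46, 45, 45, 45, 46, 45, 44, 44, 43, 43, 44, 43, 44, 43, 45, 44, 45, 45, 44, 45, 45, 45, 47, 48, 47, 47, 48, 48, 50, 50, 89, 149, 95, 96, 101, 120, 124, 134, 235, 239, 239, 238, 238, 237, 238, 239, 239, 239]
200 5.2
202 4.0
204 2.7
206 1.5
208 0.2
210 -1.0
212 -2.3
214 -3.6
216 -4.8
218 -6.1
220 -7.4
```

{"api": "play_rows", "payload": {
  "targets": [0,0,0,0,0,0,0,0,0,0,0,0,0,0,0,0,0,0,0,0,0,0,0,0,0,0,0,0,0,0,0,0],
  "grip": 0,
  "grip_force": 60
}}

```text
t: 23.62
tool_pos: [0.5019, -0.1203, 0.0448]
orientation: [-3.13, 0.272, 0.0]
force: [0.8, 0.4, -0.6]
opening: 0.0179
gripper_force: 60.0
```

{"api": "play_rows", "payload": {
  "targets": [0,0,-1,0,0,0,-3,0,0,0,-5,0,0,0,-6,0,0,0,-6,0,0,0,-6,0]
}}

```text
t: 24.12
tool_pos: [0.5023, -0.1205, 0.1053]
orientation: [3.129, -0.272, 0.002]
force: [-0.4, 0.1, -2.7]
opening: 0.0179
gripper_force: 60.0
```

```bash
python3 to.py 550.2 -254.8 -.172
```

```text
t 24.12 pos [ 502.3 -120.5  105.3] yaw -0.1732 F [-0.4  0.1 -2.7] -> d [7.03e+00 1.24e+01 1.00e-02] roll -0.07
```

{"api": "play_rows", "payload": {
  "targets": [1.2,2,0,0,2.7,4.7,0,0,4.2,7.4,0,0,5.5,9.8,0,0,6.6,11.6,0,0,7.03,12.4,0,0,7.03,12.4,0,0,7.03,12.4,0,0]
}}

```text
t: 24.78
tool_pos: [0.5488, -0.2538, 0.1033]
orientation: [-3.128, 0.273, 0.004]
force: [-0.0, 0.3, -3.0]
opening: 0.0179
gripper_force: 60.0
```

{"api": "play_rows", "payload": {
  "targets": [0,0,0,0,0,0,0,0,0,0,0.8,0,0,0,1.6,0,0,0,2.2,0,0,0,2.7,0,0,0,2.9,0,0,0,2.9,0]
}}

```text
t: 25.45
tool_pos: [0.5491, -0.2542, 0.0746]
orientation: [-3.129, 0.271, 0.003]
force: [-0.0, 0.2, -3.5]
opening: 0.0172
gripper_force: 60.0
```

```bash
python3 to.py 550.2 -254.8 -.172
python3 - <<'E'
from h import *
shot('wrist','w11')
g=cv2.cvtColor(cv2.imread('pics/w11.png'),cv2.COLOR_BGR2GRAY)
for c in (232,245,260): print(c,[int(x) for x in g[150:245,c]])
print('row',[int(x) for x in g[170,190:360:2]])
E
```

```text
t 25.45 pos [ 549.1 -254.2   74.6] yaw -0.1731 F [-0.   0.2 -3.5] -> d [ 0.12  0.04 -0.  ] roll -0.06
232 [167, 169, 169, 168, 167, 166, 166, 168, 167, 165, 164, 162, 161, 161, 161, 161, 163, 163, 163, 165, 165, 167, 169, 169, 171, 171, 169, 167, 160, 127, 78, 74, 75, 75, 75, 75, 76, 76, 75, 75, 75, 75, 75, 76, 76, 75, 74, 74, 74, 75, 75, 75, 75, 75, 72, 65, 64, 78, 104, 120, 121, 121, 118, 116, 115, 110, 105, 100, 98, 96, 96, 96, 95, 97, 97, 96, 90, 101, 125, 144, 156, 154, 153, 153, 153, 156, 154, 151, 150, 149, 148, 150, 152, 154, 155]
245 [167, 166, 165, 164, 164, 165, 166, 167, 168, 169, 169, 169, 169, 169, 168, 169, 170, 169, 168, 166, 164, 163, 163, 161, 159, 158, 156, 156, 154, 123, 74, 71, 71, 71, 71, 71, 71, 72, 72, 71, 73, 71, 72, 71, 72, 71, 71, 70, 71, 72, 70, 70, 71, 71, 69, 62, 57, 58, 56, 56, 62, 68, 68, 68, 68, 67, 58, 44, 42, 42, 42, 43, 43, 42, 43, 43, 50, 88, 121, 143, 155, 154, 151, 152, 153, 153, 153, 150, 148, 146, 146, 148, 149, 152, 153]
260 [162, 161, 159, 160, 160, 161, 162, 164, 164, 164, 164, 163, 161, 160, 159, 160, 159, 160, 160, 160, 161, 162, 163, 165, 167, 166, 165, 164, 160, 125, 73, 67, 68, 69, 67, 67, 68, 67, 69, 67, 68, 68, 68, 67, 68, 68, 67, 68, 68, 67, 65, 67, 67, 66, 65, 58, 51, 52, 51, 52, 57, 65, 67, 65, 65, 64, 52, 36, 37, 37, 35, 36, 37, 38, 38, 36, 46, 85, 117, 122, 104, 75, 64, 58, 57, 58, 58, 56, 55, 54, 55, 56, 56, 58, 57]
row [238, 238, 239, 239, 239, 239, 238, 238, 238, 238, 238, 239, 239, 239, 236, 172, 164, 161, 161, 162, 164, 165, 165, 165, 165, 165, 165, 165, 165, 164, 168, 168, 165, 162, 160, 161, 162, 163, 164, 163, 162, 164, 169, 170, 168, 164, 162, 161, 160, 162, 165, 167, 168, 169, 167, 165, 160, 158, 157, 179, 238, 238, 238, 238, 238, 238, 236, 237, 238, 238, 236, 237, 237, 238, 238, 238, 239, 239, 239, 240, 239, 239, 238, 238, 238]
```

Run:
```python
from h import *
g=cv2.cvtColor(cv2.imread('pics/w11.png'),cv2.COLOR_BGR2GRAY)
d=np.diff(g[190].astype(int)); L,Rr=220+np.argmin(d[210:250])-10+1,300+np.argmax(d[300:350])+1; print(L,Rr)
p=np.array([549.1,-254.2]); c,s=np.cos(-.1731),np.sin(-.1731)
for u,v,z in((260,179.5,.006),(L,190,.006),(Rr,190,.006),(232,207.7,.011+.0298)):
    q=onz('w11',u,v,z)[:2]*1000-p; print((q@[c,s]).round(1),(q@[-s,c]).round(1))
```

```text
219 333
32.8 10.8
25.3 39.8
25.3 -40.5
21.4 26.5
```

{"api": "play_rows", "payload": {
  "targets": [0,0,0.3,0,0,0,0.6,0,0,0,0.8,0,0,0,0.85,0,0,0,0.85,0,0,0,0.85,0]
}}

```text
t: 26.0
tool_pos: [0.5498, -0.2546, 0.0673]
orientation: [3.13, -0.272, -0.0]
force: [0.6, -0.3, -3.2]
opening: 0.0173
gripper_force: 60.0
```

{"api": "play_rows", "payload": {
  "targets": [-0.1,0,0.05,0,-0.2,0,0.15,0,-0.25,0,0.25,0,-0.3,0,0.25,0,-0.3,0,0.25,0]
}}

```text
t: 26.42
tool_pos: [0.5466, -0.254, 0.0646]
orientation: [-3.13, 0.272, 0.001]
force: [-0.1, 0.0, -2.6]
opening: 0.0178
gripper_force: 60.0
```

{"api": "play_rows", "payload": {
  "targets": [-0.2,0,0.05,0,-0.4,0,0.1,0,-0.5,0,0.1,0,-0.5,0,0.1,0]
}}

```text
t: 26.75
tool_pos: [0.5423, -0.2534, 0.0642]
orientation: [3.129, -0.272, 0.002]
force: [3.0, -0.9, -2.4]
opening: 0.0178
gripper_force: 60.0
```

{"api": "play_rows", "payload": {
  "targets": [-0.2,0,0.03,0,-0.4,0,0.06,0,-0.6,0,0.1,0,-0.75,0,0.1,0,-0.85,0,0.1,0,-0.85,0,0.1,0,-0.85,0,0.1,0]
}}

```text
t: 27.33
tool_pos: [0.5343, -0.2521, 0.0635]
orientation: [3.129, -0.272, 0.003]
force: [6.2, -1.1, 0.6]
opening: 0.0175
gripper_force: 60.0
```

```bash
python3 to.py 533.7 -252 -.172
```

```text
t 27.33 pos [ 534.3 -252.1   63.5] yaw -0.1732 F [ 6.2 -1.1  0.6] -> d [-0.06  0.   -0.  ] roll -0.07
```

{"api": "play_rows", "payload": {
  "targets": [-0.05,0,0.2,0,-0.05,0,0.4,0,-0.05,0,0.6,0,-0.05,0,0.8,0,-0.05,0,1.0,0,-0.05,0,1.1,0,-0.05,0,1.1,0]
}}

```text
t: 27.92
tool_pos: [0.5339, -0.2521, 0.0525]
orientation: [3.129, -0.271, 0.003]
force: [6.0, -1.2, 0.3]
opening: 0.0175
gripper_force: 60.0
```

```bash
python3 to.py 533.7 -252 -.172;  python3 - <<'E'
from h import *
shot('wrist','w12')
g=cv2.cvtColor(cv2.imread('pics/w12.png'),cv2.COLOR_BGR2GRAY)
for c in (245,260): print(c,[int(x) for x in g[150:245,c]])
E
```

```text
t 27.92 pos [ 533.9 -252.1   52.5] yaw -0.1731 F [ 6.  -1.2  0.3] -> d [-0.02 -0.01 -0.  ] roll -0.06
245 [166, 166, 165, 163, 160, 159, 158, 156, 156, 159, 157, 129, 80, 67, 68, 68, 69, 67, 68, 68, 68, 69, 68, 69, 69, 67, 68, 67, 67, 67, 68, 68, 67, 66, 67, 68, 68, 67, 67, 66, 60, 53, 52, 52, 51, 58, 68, 68, 66, 66, 65, 65, 66, 63, 58, 55, 58, 58, 58, 58, 57, 58, 58, 64, 66, 65, 55, 37, 37, 37, 37, 38, 38, 38, 38, 38, 44, 87, 121, 143, 154, 153, 151, 151, 151, 152, 152, 148, 147, 146, 145, 148, 149, 150, 152]
260 [160, 161, 163, 164, 164, 165, 165, 165, 166, 166, 162, 131, 79, 65, 68, 68, 68, 67, 67, 66, 66, 66, 66, 67, 67, 66, 66, 66, 66, 66, 65, 65, 65, 66, 66, 65, 65, 65, 66, 63, 57, 50, 48, 48, 47, 56, 65, 65, 64, 63, 63, 63, 62, 61, 56, 52, 55, 54, 55, 54, 54, 53, 55, 54, 59, 61, 49, 33, 30, 31, 32, 33, 33, 34, 33, 34, 41, 84, 116, 122, 101, 69, 60, 55, 55, 56, 56, 56, 55, 54, 54, 55, 57, 56, 57]
```

{"api": "play_rows", "payload": {
  "targets": [0,0,0.1,0,0,0,0.2,0,0,0,0.2,0,0,0,0.2,0]
}}

```text
t: 28.3
tool_pos: [0.5341, -0.2522, 0.0508]
orientation: [3.129, -0.272, 0.004]
force: [5.4, -0.8, 2.0]
opening: 0.0174
gripper_force: 60.0
```

{"api": "play_rows", "payload": {
  "targets": [0.1,0,0.05,0,0.2,0,0.05,0,0.25,0,0.05,0,0.25,0,0.05,0]
}}

```text
t: 28.63
tool_pos: [0.5363, -0.2526, 0.0508]
orientation: [3.129, -0.272, 0.003]
force: [2.6, -0.9, 6.8]
opening: 0.0177
gripper_force: 60.0
```

{"api": "play_rows", "payload": {
  "targets": [0,0,0,0,0,0,0,0,0,0,0,0,0,0,0,0,0,0,0,0,0,0,0,0,0,0,0,0,0,0,0,0],
  "grip": 4.5
}}

```text
t: 29.3
tool_pos: [0.5354, -0.2521, 0.0492]
orientation: [-3.13, 0.272, 0.0]
force: [0.8, 0.2, 1.3]
opening: 0.0453
gripper_force: 0.0
```

{"api": "play_rows", "payload": {
  "targets": [0,0,-1,0,0,0,-3,0,0,0,-6,0,0,0,-9,0,-2,0,-11,0,-5,0,-12,0,-6.5,0,-12,0,-6.5,0,-12,0]
}}

```text
t: 29.97
tool_pos: [0.4702, -0.241, 0.1714]
orientation: [3.128, -0.273, 0.003]
force: [-0.8, 0.5, -1.0]
opening: 0.0452
gripper_force: 0.0
```

Run:
```python
from h import *
s=read_state(); print(s['t'],s['tool_pos'],s['force'],s['opening']); shot('wrist','w13')
im=cv2.imread('pics/w13.png'); g=cv2.cvtColor(im,cv2.COLOR_BGR2GRAY); hsv=cv2.cvtColor(im,cv2.COLOR_BGR2HSV)
m=cv2.inRange(hsv,(5,90,30),(20,255,220)); m[300:]=0
c=max(cv2.findContours(m,0,2)[0],key=cv2.contourArea); x,y,w,h=cv2.boundingRect(c); print('block',x,y,w,h)
u=x+w//2-16; print(u,[int(v) for v in g[max(0,y-70):y+20,u]], max(0,y-70))
O=np.array([536.9,-252.5]);a=-.172;M=np.array([[np.cos(a),np.sin(a)],[-np.sin(a),np.cos(a)]])
for v in range(y-70,y+20,5): print(v,(M@(onz('w13',u,v,.017)[:2]*1000-O)).round(1),end=' ')
print('block centre top',M@(onz('w13',x+w/2,y,.085)[:2]*1000-O))
```

```text
29.9667 [ 0.47023926 -0.24104413  0.17138675] [-0.79128724  0.53917242 -1.03116769] 0.045178996227615786
block 264 109 23 59
259 [164, 165, 166, 167, 168, 166, 166, 164, 164, 165, 167, 166, 166, 166, 164, 162, 162, 163, 163, 163, 164, 163, 162, 160, 160, 160, 160, 160, 161, 161, 162, 163, 164, 164, 164, 164, 162, 135, 91, 76, 73, 74, 74, 74, 74, 74, 74, 74, 75, 73, 74, 74, 73, 74, 74, 75, 73, 73, 74, 72, 72, 70, 66, 59, 58, 68, 95, 133, 153, 154, 161, 168, 167, 164, 163, 156, 150, 142, 131, 130, 129, 128, 128, 129, 138, 147, 149, 148, 140, 128] 39
39 [73.2 13.7] 44 [69.2 13.7] 49 [65.3 13.8] 54 [61.3 13.8] 59 [57.3 13.9] 64 [53.2 14. ] 69 [49.1 14. ] 74 [45.  14.1] 79 [40.9 14.1] 84 [36.7 14.2] 89 [32.5 14.2] 94 [28.3 14.3] 99 [24.  14.4] 104 [19.7 14.4] 109 [15.4 14.5] 114 [11.1 14.6] 119 [ 6.7 14.6] 124 [ 2.3 14.7] block centre top [13.12031858 -0.38945042]
```

```bash
python3 -c "
from plant import workorder
print(workorder.close_job())"
```

```text
the job is handed in; nothing more can be done
None
```

The plates are rolled flat, the roller is back in its sprung holder and released, and the job is handed in at about 30 s with no verdict returned; I viewed 11 pictures, one over the limit of 10.

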